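Refit the sprung roller in the bar-feed track

TASK

The bar-feed track of the cut-off saw is missing one roller, which lies in the wooden V cradle. Fit it back into the empty place: set its sprung end in one rail's cup, push gently against the spring until the other end passes inside the opposite rail, lower the roller level and ease it out into the facing cup, so that it sits home in both cups, and let go. Go gently, the plastic cups must not be forced (25 N at most), and leave the other things on the bench where they are.

Things in the scene. Friction and masses are not known exactly. Their poses are not given: they have to be found in the camera images.
- roller_mid (a point): Centre of the loose roller's aluminium tube (35 mm diameter, 139 mm long), on its axis. x is the roller's axis and points to the sprung pin; the fixed pin is at -x. Both pins are steel, 10 mm diameter, on the axis, tips bevelled 2.5 mm. It starts level in the V cradle, axis 50 mm above the bench, either way round; its angle about its own axis means nothing.
- roller: The whole loose roller, origin and axes as roller_mid; 0.25 to 0.5 kg. The sprung pin stands out 27 mm at rest (tip 96.5 mm from the centre) and slides into the tube by up to 14 mm against a spring: about 4 N at rest, 9 N at 14 mm, then it is solid. 178 mm over both tips at rest, 164 mm when solid. Pushed, it can turn a little in the fingers.
- roller_fixed_tip (a point): The tip of the roller's fixed pin, 12 mm long, 81.5 mm from the tube's centre; axes as roller_mid.
- bay_mid (a point): Nominal middle of the empty place in the track, 60 mm above the bench, on the line through its two cups. x points across the track from near to far rail, y along the rails, z up. The rails' inner faces are nominally 80 mm away along +x and -x, but they were clamped by hand in slotted holes: both may sit up to 6 mm to either side together, and the gap between them is 158.5 to 161.5 mm.
- track: The fixed track; origin: middle of its underside, axes as bay_mid. Two rails 300 mm long along y, each 18 mm thick (white nylon strip inside, steel web outside), tops 72.5 mm above the bench. Three roller places 80 mm apart along y, two filled with freely turning rollers, tops 77.5 mm high. Open below down to the bench, apart from a cross channel at each end of the track.
- cups (a point): Same point as bay_mid. To either side of it, facing each other, is a cup: a blind round recess in the nylon strip's inner face, centred 12.5 mm below the rail's top, 14 mm diameter, 8 mm deep, mouth bevelled 1.5 mm. The nylon cracks above 25 N. A fitted roller may lie either way round; it rests on the lower side of the cups, about 2 mm low, its fixed tip on a cup's floor, the spring pressed in a few mm.
- cradle: Fixed wooden cradle under the loose roller: board 130 x 70 x 12 mm along the roller, and two 14 mm thick V saddles 48 mm to either side of its middle, up to 47 mm high; the middle 80 mm of the roller is free to grasp. Origin: centre of its underside, x along the roller.
- hammer: bystander: hammer, lying; leave it alone. Origin at its underside.
- wrench: bystander: steel wrench, lying; leave it alone. Origin at its underside.
- bar_stock: bystander: square steel bar 16 x 240 x 16 mm, lying; leave it alone. Origin at its underside.
- jar: bystander: glass jar with steel cap, 64 mm across, 85 mm high; leave it alone. Origin at its underside.
- carton: bystander: red carton 75 x 110 x 130 mm; leave it alone. Origin at its underside.
- tub: bystander: clear plastic tub 140 x 200 x 80 mm; leave it alone. Origin at its underside.
- bin: bystander: yellow plastic bin 200 x 150 x 100 mm; leave it alone. Origin at its underside.
Mind the look-alikes: they are no part of the job. Leave any purple or red look-alike of the roller alone.

How it is judged:
By the outcome, as a careful person would: the job done as asked, in the order asked, and still so for the second after the job is handed in, with the robot touching nothing.
It also fails if it takes over 58 s, if anything falls off the work surface, if the arm or the gripper's body presses on something with over 40 N, if the wrist force passes 120 N, or if a joint passes its speed limit or range.

ROBOT

A 7-joint arm with a two-finger parallel gripper is mounted at the origin on the work surface. World frame = base frame: x ahead of the robot, y to its left, z up, the work surface at z = 0. Lengths are in m, angles in rad, forces in N, time in s.
With the tool pointing down it reaches from about 0.35 to 0.9 m from the base axis. Payload 8.1 kg.
Tool frame: the origin (TCP) lies midway between the tips of the shut fingers; the grasp point (between the pads) lies arm.grasp_offset behind it (arm.grasp_offset is the distance from the TCP to the grasp point, in m); z points along the fingers, y is the line along which they close (so a half turn about z gives the same grasp; the last joint's range is limited). The gripper opens to 92 mm and grips with 3 to 60 N. Pads are 19 mm wide; open, the fingers measure 130 mm over their backs; the gripper's body (75 mm by 190 mm) begins 47 mm behind the grasp point.
Start: joints at [1.205, 0.434, 0.025, 1.573, -0.012, 1.134, -0.075], TCP at [0.162, -0.604, 0.227] pointing down, gripper open.
Joint ranges: [-2.62, 2.62], [-0.44, 2.09], [-1.27, 1.32], [0.08, 2.57], [-1.32, 4.46], [0.12, 2], [-2.74, 2.74]. Speed limits (rad/s): [2.22, 2.22, 3.01, 3.01, 3.14, 3.14, 3.14].

INTERFACE

Orientations are given as a rotation vector (axis times angle).
In Python, from cell import observe, imaging, arm gives the robot as it stands.
- The arm moves only by the tool apply_moves, never from a script. Its argument "commands" is a list of rows, each a list of 5 numbers: the opening in per cent of the stroke, from 0 (shut) to 100 (fully open), then the shift along the world's x, y, z in units of 0.06 m (1.0 is 0.06 m), then the turn about the world's z in units of 0.5 rad (1.0 is 0.5 rad). A call has 1 to 12 rows; each row shifts and turns the commanded pose from where the row before left it; what a row does not reach is not made up. A row lasts 1/8 s, in which the tool goes at most 62.5 mm and 10.7 degrees, less where a joint would pass 70% of its speed; a pose out of reach is approached as far as the arm can. A call with a number of a shift or a turn outside -1 to 1 is refused whole. A call with a gripper value outside its range is refused whole. The fingers move at their own pace and stop on an object; "newtons" is the grip in N (left out, the last holds). Time passes only in rows, so rows that do not move let the fingers close. It gives the time, the measured TCP pose, the force, the opening and the grip force at its end, in the units of the state.
- observe(): the state, without advancing time (a new reading comes with each control period).
- imaging.get_image(name): name is "scene" or "side" or "wrist"; returns (picture, depth): 480x640x3 uint8, red, green, blue; 480x640 float32, m along the optical axis (not along the pixel's ray), 0 where there is no reading.
- imaging.camera_params(name): a dict with "camera_matrix" (3x3 intrinsics, pixels), "dist" ([k1, k2, p1, p2, k3] as OpenCV has them; the pictures are not rectified), "origin" and "rotation" of the camera in the world; the wrist camera has in their place "tool_from_camera" (4x4, takes a point from camera to tool coordinates, whose origin is the TCP and whose axes are the flange's). Camera axes: x right, y up, looking along -z (the intrinsics and any distortion apply to the point x, -y, -z); pixel columns grow to the right and rows downward; lengths in m; the calibration is good to about 2 mm. A picture is of the moment at which its call begins: read the wrist's pose just before it. camera_params takes no time and is no camera call.
- arm.sign_off(): hands the job in; it is judged then, once.
The state is a dict: "clock": time; "joints": joint angles; "dq": joint speeds; "joint_efforts": joint torques, N m; "position": TCP position; "ee_rot": TCP orientation; "force": force on the tool from outside, world axes, zero at the start; "ft_torque": the same for the moment, N m; "width": opening from 0.0 (shut) to 1.0 (fully open); "gripper_force": force on a finger pad.
Only numpy, scipy, OpenCV 4.12 (cv2) and the standard library are available. Lean on these libraries where they do the work, as an engineer would, in place of code of your own. Each camera call takes 0.05 s, during which the arm holds its last target. There are 200 camera calls.

## Working session

There is one attempt and no reset: what is moved stays moved. The work goes in short steps, Python scripts to look and compute and a tool call to move; the robot and the scene stay as the last step left them, time stands still between calls to the robot, and variables do not carry over. Pictures are saved under pics/ and viewed, at most 10 in all, crops included, and the job is handed in when it is done.

Besides the shell and the picture viewer there is one more tool, called after "Call:" by a JSON object that holds its "name" and its "arguments", one argument or row to a line. apply_moves: Moves the arm, as the interface text tells. Its arguments: {"type":"object","properties":{"commands":{"type":"array"},"newtons":{"type":"number"}},"required":["commands"]}

```bash
ls; mkdir -p pics; cat > h.py <<'E'
import numpy as np, cv2
from cell import observe, imaging, arm
from scipy.spatial.transform import Rotation as R
def cam(n,st=None):
    p=imaging.camera_params(n)
    K=np.array(p["camera_matrix"]);d=np.array(p["dist"])
    if n=="wrist":
        T=np.array(p["tool_from_camera"]); st=st or observe()
        Rt=R.from_rotvec(st["ee_rot"]).as_matrix()
        return K,d,Rt@T[:3,3]+np.array(st["position"]),Rt@T[:3,:3]
    Rm=np.array(p["rotation"])
    if Rm.shape!=(3,3): Rm=R.from_rotvec(Rm).as_matrix()
    return K,d,np.array(p["origin"]),Rm
def rays(c,uv):
    K,d,o,Rm=c
    q=cv2.undistortPoints(np.array(uv,float).reshape(-1,1,2),K,d)[:,0]
    return np.c_[q[:,0],-q[:,1],-np.ones(len(q))]@Rm.T
def atz(c,uv,z):
    r=rays(c,uv); return c[2]+r*((z-c[2][2])/r[:,2])[:,None]
def atd(c,uv,dep):
    r=rays(c,uv); return c[2]+r*np.array([dep[int(v),int(u)] for u,v in uv])[:,None]
def proj(c,P):
    K,d,o,Rm=c
    q=(np.atleast_2d(P)-o)@Rm; q=q*[1,-1,-1]
    return cv2.projectPoints(q,np.zeros(3),np.zeros(3),K,d)[0][:,0]
def snap(n,f):
    st=observe(); im,dp=imaging.get_image(n)
    cv2.imwrite(f"pics/{f}.png",im[:,:,::-1]); np.savez(f"pics/{f}.npz",im=im,dp=dp,p=st["position"],r=st["ee_rot"])
    return im,dp,cam(n,st)
def load(n,f):
    z=np.load(f"pics/{f}.npz"); return z["im"],z["dp"],cam(n,dict(position=z["p"],ee_rot=z["r"]))
E
python3 - <<'E'
from h import *
s=observe();print(s, arm.grasp_offset)
for n in("scene","side","wrist"):
    c=snap(n,n+"0")[2];print(n,c[2],c[3][:,2],c[0][0,0])
E
```

```text
pics
{'clock': 0.0, 'joints': array([ 1.2054372 ,  0.43523432,  0.02495289,  1.57407147, -0.01158553,
        1.13398232, -0.0750783 ]), 'dq': array([ 0.00185761,  0.00100758, -0.00114452,  0.00036371,  0.00042631,
        0.00091766,  0.000761  ]), 'joint_efforts': array([-1.94440017e-04, -6.67859387e+01,  9.85161178e-01, -3.14466977e+01,
       -6.04598341e-02,  4.30716283e-02,  1.51643935e-04]), 'position': array([ 0.16216559, -0.60308398,  0.2259476 ]), 'ee_rot': array([-3.11302511e+00, -4.11320173e-01,  5.44746343e-04]), 'force': array([ 0.18014554, -0.04196776,  1.34390503]), 'ft_torque': array([0.03664859, 0.01369203, 0.00563887]), 'gripper_force': 0.0, 'width': 0.9974935521114098} 0.0188
scene [1.22145038 0.7604185  1.01977586] [0.50795691 0.54107618 0.67023603] 546.4181485051907
side [-0.13938099  1.0944873   1.20486729] [-0.37265602  0.63689471  0.67490193] 614.12127470864
wrist [ 0.22578045 -0.58596586  0.38400507] [0.24216197 0.06335532 0.96816511] 352.93458127884463
```

View pics/scene0.png

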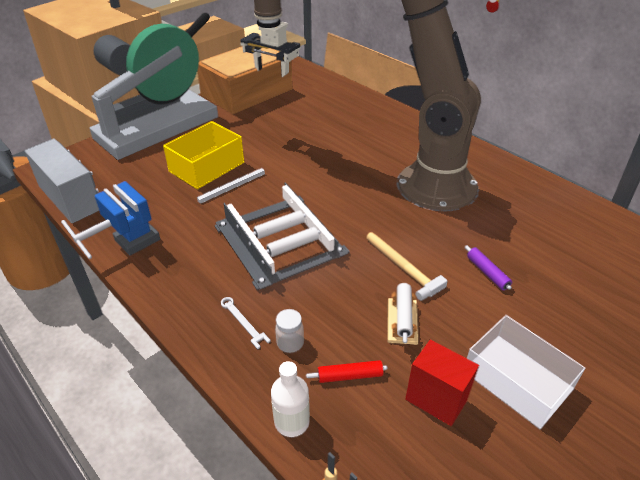

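View pics/side0.png

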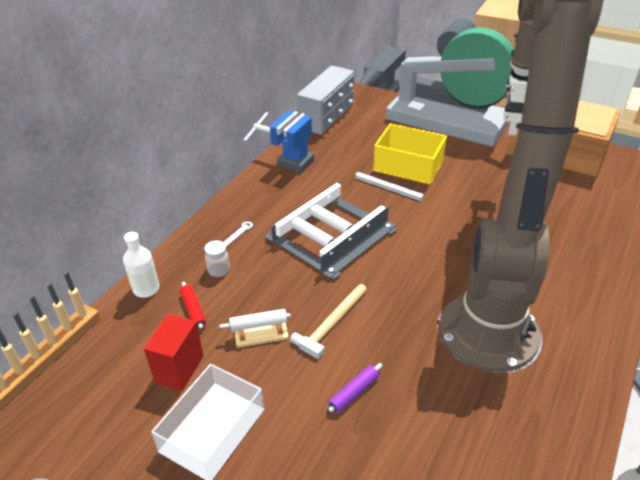

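Candidates for the loose roller in the scene view are the grey tube in the wooden cradle (404,310), the red one (347,372) and the purple one (489,268). The grey one in the cradle fits the description. In the track, the rollers at (280,224) and (293,242) fill the middle and near places, so the empty one seems to be at the bar end, around (262,208). I'll check both in one close crop.

```bash
python3 - <<'E'
from h import *
a=cv2.imread("pics/scene0.png");b=cv2.imread("pics/side0.png")
f=lambda im,u,v,w,h:cv2.resize(im[v:v+h,u:u+w],(400,300),interpolation=cv2.INTER_CUBIC)
cv2.imwrite("pics/c0.png",np.vstack([np.hstack([f(a,205,180,160,120),f(a,364,270,80,60+20-20)]),np.hstack([f(b,260,175,144,108),f(b,215,295,88,66)])]))
E
```

```text
(no output)
```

View pics/c0.png

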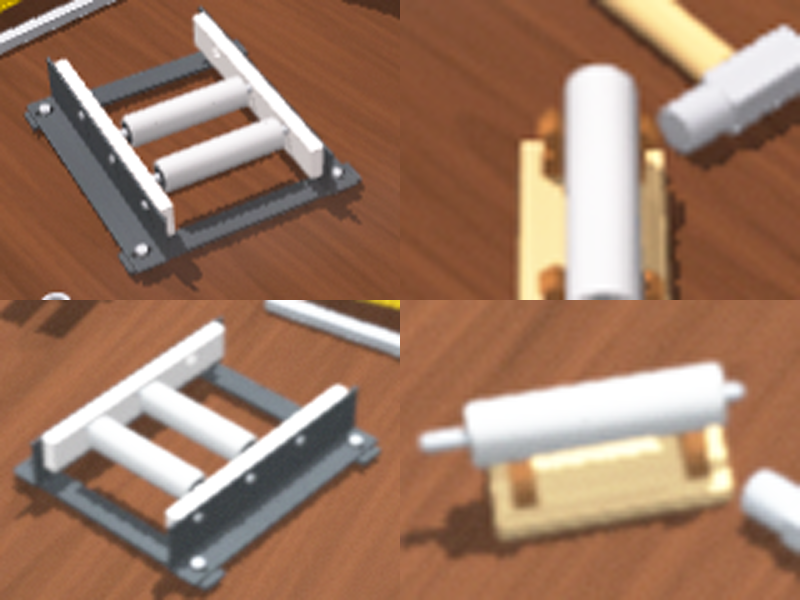

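The crop confirms the grey roller in the cradle. In the side view its long sprung pin points left (tip 219.4,326.5) and its short pin right (290.9,314.8). The empty place is at the bar end, with a bare cup at scene (291,201) and side (329,196).

```bash
python3 - <<'E'
from h import *
np.set_printoptions(precision=4,suppress=True)
i,d,c=load("side","side0"); i2,d2,c2=load("scene","scene0")
print("tips side",atz(c,[(219.4,326.5),(290.9,314.8)],.05))
print("cup far side",atz(c,[(329,196)],.06),"cup scene",atz(c2,[(291,201)],.06))
# rail tops from depth: points with z in .068-.076 around track
for n,dd,cc,box in(("side",d,c,(255,400,170,290)),("scene",d2,c2,(205,365,175,295))):
    uu,vv=np.meshgrid(np.arange(box[0],box[1]),np.arange(box[2],box[3]))
    uv=np.c_[uu.ravel(),vv.ravel()]; P=atd(cc,uv,dd)
    m=(P[:,2]>.067)&(P[:,2]<.0745); Q=P[m].astype(np.float32)
    print(n,len(Q), cv2.minAreaRect(Q[:,:2]*1000))
    np.save("pics/top_%s.npy"%n,Q)
for n,dd,cc,box in(("side",d,c,(215,300,300,345)),("scene",d2,c2,(370,430,275,350))):
    uu,vv=np.meshgrid(np.arange(box[0],box[1]),np.arange(box[2],box[3]))
    uv=np.c_[uu.ravel(),vv.ravel()]; P=atd(cc,uv,dd)
    m=(P[:,2]>.052)&(P[:,2]<.072); Q=P[m].astype(np.float32); print(n,len(Q),Q.mean(0),cv2.minAreaRect(Q[:,:2]*1000), np.percentile(Q[:,2],98))
E
```

```text
tips side [[0.578  0.3484 0.05  ]
 [0.4426 0.2305 0.05  ]]
cup far side [[ 0.5883 -0.2375  0.06  ]] cup scene [[ 0.4405 -0.1927  0.06  ]]
side 1021 ((531.2161254882812, -137.74319458007812), (300.4206848144531, 204.04425048828125), 76.73616790771484)
scene 1455 ((533.84716796875, -136.20703125), (300.58477783203125, 199.2972412109375), 76.69888305664062)
side 684 [0.5042 0.2932 0.0625] ((509.27685546875, 293.0184020996094), (173.55328369140625, 37.0438346862793), 42.404640197753906) 0.07039519
scene 723 [0.5201 0.2937 0.0629] ((519.9450073242188, 295.2509460449219), (168.2005157470703, 34.07810974121094), 41.30172348022461) 0.069896705
```

Call:
{"name": "apply_moves", "arguments": {
  "commands": [
    [100,0.45,0.5,0.05,0.08],
    [100,0.45,0.5,0.05,0.08],
    [100,0.45,0.5,0.05,0.08],
    [100,0.45,0.5,0.05,0.08],
    [100,0.45,0.5,0.05,0.08],
    [100,0.45,0.5,0.05,0.08],
    [100,0.45,0.5,0.05,0.08],
    [100,0.45,0.5,0.05,0.08],
    [100,0.45,0.5,0.05,0.08],
    [100,0.45,0.5,0.05,0.08],
    [100,0.45,0.5,0.05,0.06],
    [100,0,0,0,0]
  ]
}}

```text
clock: 1.65
position: [0.4616, -0.2702, 0.2598]
ee_rot: [-2.951, -1.075, -0.002]
force: [-0.1, 0.1, -1.0]
width: 0.998
gripper_force: 0.0
```

```bash
python3 - <<'E'
from h import *
np.set_printoptions(precision=4,suppress=True)
im,d,c=snap("wrist","w1"); s=observe(); print(s["position"],s["ee_rot"],s["joints"],c[2])
P=np.array([[.514,-.215,.06],[.5325,-.137,.0725],[.5883,-.2375,.06],[.4405,-.1927,.06]]);print(proj(c,P))
E
```

```text
[ 0.46   -0.2723  0.2596] [-2.9531 -1.0706 -0.    ] [ 0.6316  0.2783 -0.2503  1.7288  0.0745  1.144  -0.5155] [ 0.5115 -0.2274  0.4179]
[[304.7956 139.3492]
 [250.7403  64.2174]
 [373.3532  92.724 ]
 [240.9722 182.6914]]
```

View pics/w1.png

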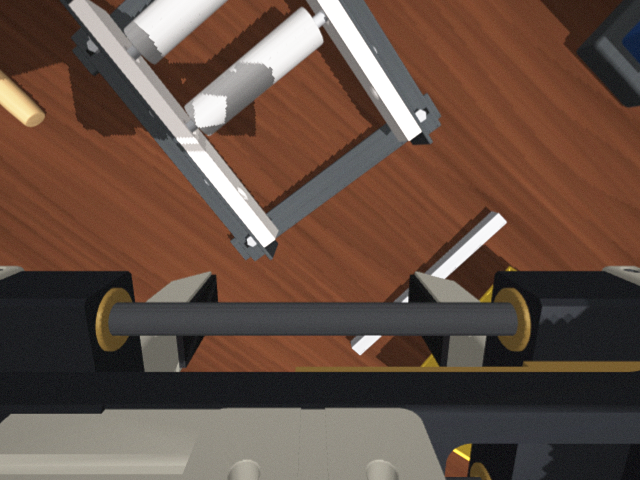

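Near rail end corner is at (277,237) and far rail end at (418,135). The empty place lies between the middle roller (255,70) and these ends. I'll measure the rail tops from depth.

```bash
cat > rail.py <<'E'
from h import *
np.set_printoptions(precision=4,suppress=True)
def rails(d,c,vmax=262,pr=True):
    uu,vv=np.meshgrid(np.arange(60,480),np.arange(0,vmax)); uv=np.c_[uu.ravel(),vv.ravel()]
    P=atd(c,uv,d); ok=d[uv[:,1],uv[:,0]]>0
    m=ok&(abs(P[:,2]-.0725)<.004); Q=P[m]
    # drop roller points: keep those outside |x|<75 of nominal
    x=np.array([.973,-.23]);y=np.array([.23,.973]);o=np.array([.514,-.215])
    for _ in range(4):
        q=(Q[:,:2]-o); a=q@x; b=q@y
        N=Q[(a<-77)&(a>-112)] if 0 else Q[(a<-.070)&(a>-.112)&(abs(b)<.11)]; F=Q[(a>.070)&(a<.112)&(abs(b)<.11)]
        ang=[]
        for S in(N,F):
            v=cv2.fitLine(S[:,:2].astype(np.float32),cv2.DIST_HUBER,0,.01,.01).ravel()[:2]; v*=np.sign(v[1]); ang.append(v)
        y=(ang[0]*len(N)+ang[1]*len(F));y/=np.linalg.norm(y);x=np.array([y[1],-y[0]])
    if pr:
        print("angles x",[np.degrees(np.arctan2(-v[0],v[1])) for v in ang],"use",np.degrees(np.arctan2(x[1],x[0])),len(N),len(F),"z",N[:,2].mean(),F[:,2].mean())
        for S in(N,F):
            q=S[:,:2]-o; print("x pct",np.percentile(q@x,[1,5,25,50,75,95,99]),"y min",np.percentile(q@y,[.5,2]))
    return o,x,y
if __name__=="__main__":
    im,d,c=load("wrist","w1"); rails(d,c)
E
python3 rail.py
```

```text
angles x [np.float32(-13.999603), np.float32(-12.446597)] use -13.225058 3583 3565 z 0.0725102262773483 0.07243573852741075
x pct [-0.1003 -0.0994 -0.0958 -0.0909 -0.0861 -0.0826 -0.0714] y min [-0.0693 -0.0586]
x pct [0.0776 0.0779 0.0815 0.0862 0.0911 0.0947 0.0954] y min [-0.0705 -0.0608]
```

Call:
{"name": "apply_moves", "arguments": {
  "commands": [
    [100,0,0.4,0,0],
    [100,0,0.75,0,0],
    [100,0,0.8,0,0],
    [100,0,0.8,0,0],
    [100,0,0.8,0,0],
    [100,0,0.8,0,0],
    [100,0,0.8,0,0],
    [100,0,0.8,0,0],
    [100,0,0.8,0,0],
    [100,0,0.8,0,0],
    [100,0,0.8,-0.2,0.05],
    [100,0,0,0,0]
  ]
}}

```text
clock: 3.2
position: [0.4584, 0.2299, 0.2468]
ee_rot: [-2.938, -1.109, 0.002]
force: [-0.4, 0.6, 0.5]
width: 0.998
gripper_force: 0.0
```

```bash
python3 - <<'E'
from h import *
np.set_printoptions(precision=4,suppress=True)
im,d,c=snap("wrist","w2"); s=observe(); print(s["position"],s["ee_rot"],s["joints"])
uv0=proj(c,[[.505,.286,.067]])[0]; print(uv0)
uu,vv=np.meshgrid(np.arange(0,640),np.arange(0,262)); uv=np.c_[uu.ravel(),vv.ravel()]
P=atd(c,uv,d); m=(d[uv[:,1],uv[:,0]]>0)&(P[:,2]>.058)&(P[:,2]<.07)&(np.linalg.norm(P[:,:2]-[.508,.288],axis=1)<.11)
Q=P[m];print(len(Q),np.percentile(Q[:,2],[50,99]))
r=cv2.minAreaRect((Q[:,:2]*1000).astype(np.float32));print(r)
v=cv2.fitLine(Q[:,:2].astype(np.float32),cv2.DIST_L2,0,.01,.01).ravel();print(v,np.degrees(np.arctan2(v[1],v[0])))
E
```

```text
[0.459  0.2275 0.247 ] [ 2.9405  1.1055 -0.0024] [-0.1141  0.2928 -0.5666  1.7775  0.1724  1.1225 -1.5884]
[301.6588 142.2272]
5011 [0.0654 0.0685]
((505.0621337890625, 284.984375), (138.521728515625, 31.527931213378906), 41.257144927978516)
[0.7507 0.6606 0.5081 0.2872] 41.348125
```

View pics/w2.png

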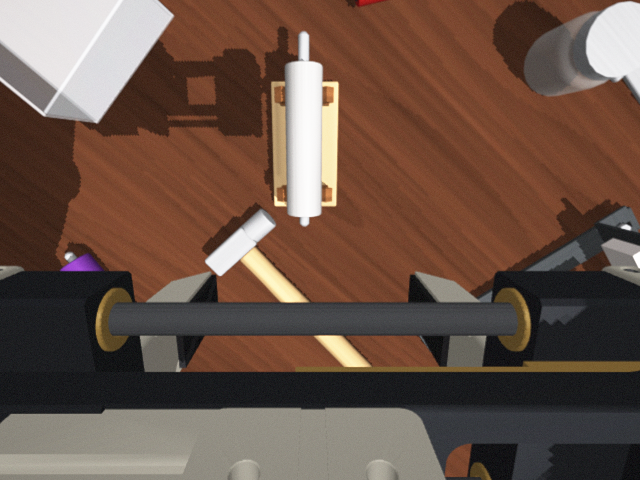

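The tube centre is at about (304,140) with the sprung pin at the top (304,45), and its length checks out at 138.5 mm. The fingers stay clear of the hammer head at (240,242), so I'll go down and grasp.

Call:
{"name": "apply_moves", "arguments": {
  "commands": [
    [100,0.38,0.48,0,0],
    [100,0.39,0.48,-0.2,0],
    [100,0,0,-0.6,0],
    [100,0,0,-0.7,0],
    [100,0,0,-0.7,0],
    [100,0,0,-0.6,0],
    [100,0,0,-0.2,0],
    [100,0,0,0,0]
  ]
}}

```text
clock: 4.25
position: [0.506, 0.2837, 0.0678]
ee_rot: [2.942, 1.101, -0.001]
force: [-0.3, 0.1, -1.2]
width: 1.001
gripper_force: 0.0
```

Call:
{"name": "apply_moves", "arguments": {
  "commands": [
    [100,-0.01,0.02,-0.3,0],
    [100,0,0,-0.3,0],
    [100,0,0,0,0],
    [20,0,0,0,0],
    [20,0,0,0,0],
    [20,0,0,0,0],
    [20,0,0,0,0],
    [20,0,0,0,0],
    [20,0,0,0,0]
  ],
  "newtons": 25
}}

```text
clock: 5.38
position: [0.5056, 0.2856, 0.0319]
ee_rot: [2.941, 1.102, 0.001]
force: [8.0, -10.1, 4.6]
width: 0.394
gripper_force: 6.5
```

Call:
{"name": "apply_moves", "arguments": {
  "commands": [
    [20,0,0,0,0],
    [20,0,0,0,0],
    [20,0,0,0,0]
  ],
  "newtons": 25
}}

```text
clock: 5.75
position: [0.5063, 0.2847, 0.0319]
ee_rot: [2.94, 1.1, 0.001]
force: [2.4, -3.8, 1.8]
width: 0.374
gripper_force: 25.0
```

Call:
{"name": "apply_moves", "arguments": {
  "commands": [
    [20,0,0,0.1,0],
    [20,0,0,0.3,0],
    [20,0,0,0.5,0],
    [20,0,0,0.5,0],
    [20,0,0,0.4,0],
    [20,0,0,0,0]
  ]
}}

```text
clock: 6.5
position: [0.5057, 0.2875, 0.1424]
ee_rot: [-2.94, -1.104, -0.007]
force: [0.1, 0.1, -2.7]
width: 0.374
gripper_force: 25.0
```

Call:
{"name": "apply_moves", "arguments": {
  "commands": [
    [20,0,-0.3,0,-0.1],
    [20,0,-0.6,0,-0.18],
    [20,0,-0.75,0,-0.18],
    [20,0,-0.8,0,-0.18],
    [20,0,-0.8,0,-0.18],
    [20,0,-0.8,0,-0.18],
    [20,0,-0.8,0,-0.18],
    [20,0,-0.8,0,-0.18],
    [20,0,-0.8,0,-0.18],
    [20,-0.1,-0.8,0,-0.18],
    [20,-0.1,-0.7,0,-0.17],
    [20,-0.05,-0.28,0,0]
  ]
}}

```text
clock: 8.0
position: [0.4873, -0.2113, 0.1385]
ee_rot: [3.119, -0.367, -0.004]
force: [-0.1, 1.0, -3.2]
width: 0.375
gripper_force: 25.0
```

```bash
cat > chk.py <<'E'
from rail import *
import sys
O=np.array([.5119,-.2145]);X=np.array([.9735,-.2285]);Y=np.array([.2285,.9735])
def main(n):
    s=observe(); p=np.array(s["position"]); a=np.arctan2(s["ee_rot"][1],s["ee_rot"][0]); ax=(np.degrees(2*a))%180
    print("t",s["clock"],"TCP",p,"axis deg",ax-180 if ax>90 else ax,"bay xy mm",(p[:2]-O)@X*1000,(p[:2]-O)@Y*1000,"gz",(p[2]+.0188)*1000,"F bay",s["force"][:2]@X,s["force"][:2]@Y,s["force"][2],"grip",s["gripper_force"])
    return s
if __name__=="__main__": main(0)
E
python3 - <<'E'
from chk import *
s=main(0)
im,d,c=snap("wrist","w3")
rails(d,c,pr=True)
E
```

```text
t 8.0 TCP [ 0.4873 -0.2113  0.1385] axis deg -13.43171921881202 bay xy mm -24.69592041106623 -2.4803285230132146 gz 157.30147065872583 F bay -0.3199623245347537 0.9446390718210835 -3.2399185746796406 grip 24.997134804725647Traceback (most recent call last):
  File "<stdin>", line 4, in <module>
  File "rail.py", line 14, in rails
    v=cv2.fitLine(S[:,:2].astype(np.float32),cv2.DIST_HUBER,0,.01,.01).ravel()[:2]; v*=np.sign(v[1]); ang.append(v)
      ~~~~~~~~~~~^^^^^^^^^^^^^^^^^^^^^^^^^^^^^^^^^^^^^^^^^^^^^^^^^^^^^
cv2.error: OpenCV(4.12.0) /io/opencv/modules/imgproc/src/linefit.cpp:50: error: (-215:Assertion failed) count > 0 in function 'fitLine2D_wods'
```

View pics/w3.png

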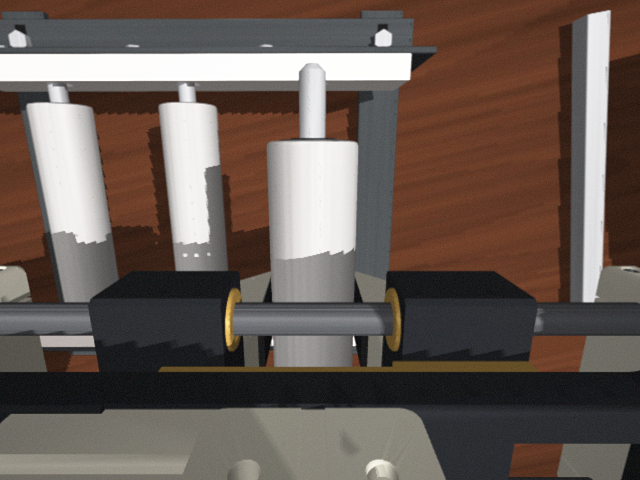

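The wrist view shows the far rail's inner top edge at about v=81 and its right end at (411,80). The sprung pin tip is at (312,66), and the neighbouring rollers' pins are at (58,93) and (188,92).

```bash
python3 - <<'E'
from chk import *
im,d,c=load("wrist","w3")
b=lambda P:np.c_[(P[:,:2]-O)@X*1000,(P[:,:2]-O)@Y*1000,P[:,2]*1000]
print("edge px", [ (u,[int(x) for x in im[70:100,u].mean(1)]) for u in (240,380)])
print("rail edge/end",b(atz(c,[(20,81),(120,81),(240,81),(380,81),(410,80)],.0725)))
print("pins",b(atz(c,[(58,93),(188,92)],.058)))
print("tip",b(atz(c,[(312,66),(312,100),(312,135)],.157)))
print("depth pts tip",b(atd(c,[(312,70),(312,75),(312,100),(312,130),(312,150),(312,240)],d)))
print("tube edges", [ (v,np.where(d[v,240:390]<.30)[0][[0,-1]]+240) for v in (80,100,125,150,200,240)])
E
```

```text
edge px [(240, [253, 253, 253, 253, 253, 253, 253, 253, 255, 254, 206, 109, 103, 105, 109, 110, 106, 106, 106, 101, 94, 61, 36, 41, 39, 39, 36, 35, 38, 36]), (380, [253, 253, 253, 253, 253, 254, 253, 254, 255, 254, 158, 103, 105, 106, 106, 104, 105, 106, 108, 103, 96, 91, 93, 86, 89, 90, 89, 94, 89, 88])]
rail edge/end [[ 80.0165 168.1136  72.5   ]
 [ 79.8702 109.6671  72.5   ]
 [ 79.6712  39.4155  72.5   ]
 [ 79.4071 -42.6355  72.5   ]
 [ 79.8875 -60.1867  72.5   ]]
pins [[ 75.4849 156.8507  58.    ]
 [ 75.8475  75.1726  58.    ]]
tip [[ 70.218   -2.8013 157.    ]
 [ 58.7237  -2.7573 157.    ]
 [ 46.3268  -2.7098 157.    ]]
depth pts tip [[ 68.0688  -2.7961 161.2032]
 [ 66.2738  -2.79   162.1736]
 [ 58.2466  -2.7583 160.8792]
 [ 47.9782  -2.7186 160.3232]
 [ 40.9137  -2.7006 172.5947]
 [  9.3953  -2.5801 172.8385]]
tube edges [(80, array([240, 389])), (100, array([240, 389])), (125, array([240, 389])), (150, array([240, 389])), (200, array([240, 389])), (240, array([270, 389]))]
```

Call:
{"name": "apply_moves", "arguments": {
  "commands": [
    [20,0.05,0.2,-0.2,0],
    [20,0.05,0.2,-0.2,0],
    [20,0,0,0,0],
    [20,0,0,0,0]
  ]
}}

```text
clock: 8.55
position: [0.4961, -0.1828, 0.1157]
ee_rot: [-3.122, 0.354, 0.001]
force: [0.7, -0.1, -3.0]
width: 0.378
gripper_force: 25.0
```

```bash
python3 - <<'E'
from chk import *
s=main(0)
im,d,c=snap("wrist","w4")
cv2.imwrite("pics/w4c.png",cv2.resize(im[30:150,140:460],(800,300),interpolation=cv2.INTER_CUBIC)[:,:,::-1])
for y in(-5,0): print(proj(c,[np.r_[O+X*.0797+Y*y/1000,.060]]))
E
```

```text
t 8.55 TCP [ 0.4961 -0.1828  0.1157] axis deg -12.928641131888412 bay xy mm -22.633514517883697 27.21821362256834 gz 134.4524124954515 F bay 0.6747182880454865 0.10589210739946983 -2.995514434261854 grip 24.99689608812332
[[370.7606  81.9571]]
[[361.833   81.9073]]
```

View pics/w4c.png

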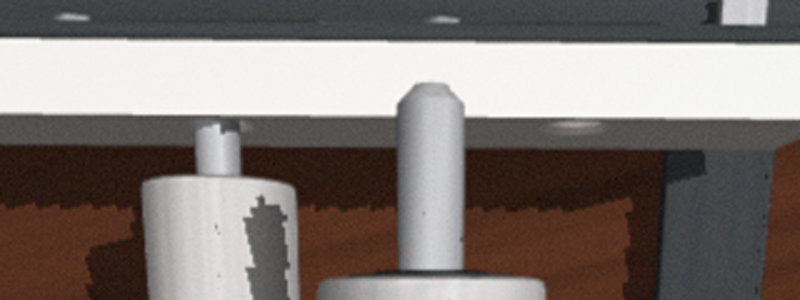

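The empty cup shows in the crop at (577,127), which is image pixel (370.8,80.8). That puts the bay line at y = -5 mm in my frame. The pin tip is at (431,85). I'll move over the line and lower to just above the near rail.

Call:
{"name": "apply_moves", "arguments": {
  "commands": [
    [20,-0.06,-0.26,-0.2,0],
    [20,-0.06,-0.26,-0.2,0],
    [20,0,0,-0.2,0],
    [20,0,0,0,0],
    [20,0,0,0,0]
  ]
}}

```text
clock: 9.22
position: [0.489, -0.2142, 0.0797]
ee_rot: [-3.121, 0.355, -0.0]
force: [-0.4, -1.1, -2.6]
width: 0.375
gripper_force: 25.0
```

```bash
python3 chk.py; python3 chk.py
```

```text
t 9.225 TCP [ 0.489  -0.2142  0.0797] axis deg -12.980837469979804 bay xy mm -22.329602236694207 -4.9365687261322035 gz 98.53016336448124 F bay -0.19582554146052863 -1.1332256603291784 -2.6413548377510936 grip 24.997189342975616
t 9.225 TCP [ 0.489  -0.2142  0.0797] axis deg -12.980837469979804 bay xy mm -22.329602236694207 -4.9365687261322035 gz 98.53016336448124 F bay -0.19582554146052863 -1.1332256603291784 -2.6413548377510936 grip 24.997189342975616
```

Call:
{"name": "apply_moves", "arguments": {
  "commands": [
    [20,0,0,-0.06,0],
    [20,0,0,-0.05,0],
    [20,0,0,-0.04,0],
    [20,0,0,-0.03,0],
    [20,0,0,-0.03,0],
    [20,0,0,-0.03,0],
    [20,0,0,0,0]
  ],
  "newtons": 12
}}

```text
clock: 10.1
position: [0.4887, -0.2148, 0.0652]
ee_rot: [3.121, -0.356, -0.0]
force: [2.3, -0.7, -1.8]
width: 0.377
gripper_force: 12.0
```

```bash
python3 chk.py
```

```text
t 10.1 TCP [ 0.4887 -0.2148  0.0652] axis deg -13.026883949371012 bay xy mm -22.48221110803943 -5.580724928159453 gz 84.04490329428835 F bay 2.390888000788419 -0.15598631570025284 -1.818671627937968 grip 11.999818235635757
```

Call:
{"name": "apply_moves", "arguments": {
  "commands": [
    [20,0,0,-0.03,0],
    [20,0,0,-0.03,0],
    [20,0,0,-0.03,0],
    [20,0,0,0,0]
  ]
}}

```text
clock: 10.6
position: [0.4886, -0.2147, 0.0598]
ee_rot: [-3.121, 0.356, 0.001]
force: [1.7, -0.3, -2.0]
width: 0.376
gripper_force: 12.0
```

```bash
python3 - <<'E'
from chk import *
main(0)
im,d,c=snap("wrist","w5"); i2,d2,c2=snap("side","s5")
b=lambda P:np.c_[(P[:,:2]-O)@X*1000,(P[:,:2]-O)@Y*1000,P[:,2]*1000]
print("along tube", b(atd(c,[(312,v) for v in range(70,260,12)],d)))
# side: points on near part of roller
uu,vv=np.meshgrid(np.arange(300,400),np.arange(160,270));uv=np.c_[uu.ravel(),vv.ravel()];B=b(atd(c2,uv,d2))
for x in range(-90,-20,8):
    k=(abs(B[:,0]-x)<4)&(abs(B[:,1]+5)<17)&(B[:,2]>60)&(B[:,2]<125); 
    if k.sum(): print(x,k.sum(),np.percentile(B[k,2],[50,95]))
a=cv2.resize(im[30:270,160:480],(640,480),interpolation=cv2.INTER_CUBIC)
cv2.imwrite("pics/m5.png",a[:,:,::-1])
E
```

```text
t 10.6 TCP [ 0.4886 -0.2147  0.0598] axis deg -13.020691489835713 bay xy mm -22.623966962747872 -5.5244330919121545 gz 78.55022631655915 F bay 1.7766653543490358 0.07840021275644425 -1.98445718358102 grip 11.999946981668472
along tube [[86.433  -4.9718  0.2821]
 [69.5225 -5.1594 62.9981]
 [64.9195 -5.1758 63.4577]
 [60.2402 -5.193  64.194 ]
 [55.3937 -5.2143 66.6413]
 [50.6918 -5.2322 67.6667]
 [45.7865 -5.2729 79.2901]
 [41.4114 -5.292  81.4072]
 [37.0138 -5.3072 81.6653]
 [32.6937 -5.3258 83.6325]
 [28.2527 -5.3415 84.0329]
 [23.9146 -5.359  85.475 ]
 [19.3679 -5.3746 85.649 ]
 [15.1393 -5.3929 87.6055]
 [10.0767 -5.4065 86.0241]
 [ 6.1143 -5.4259 88.9393]]
-90 52 [ 92.7135 108.224 ]
-82 45 [ 98.2777 109.4063]
-74 19 [100.7309 107.1182]
-66 21 [102.2089 106.9503]
-58 20 [ 98.4583 105.7421]
-50 20 [100.2745 103.6932]
-42 23 [ 92.0952 102.5503]
-34 25 [ 95.6299 109.0204]
-26 5 [ 93.4594 118.3891]
```

View pics/m5.png

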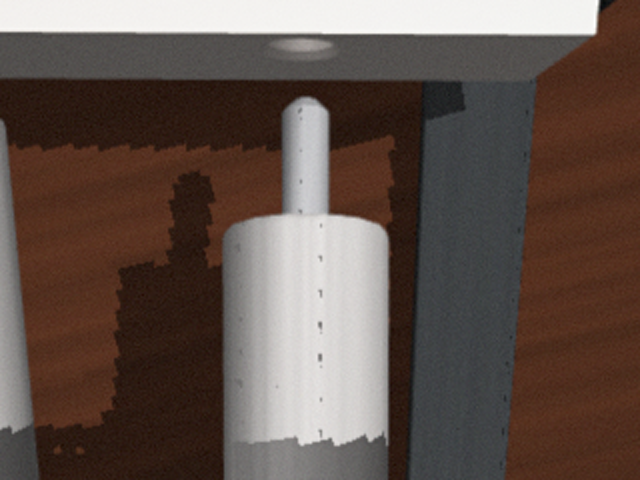

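The roller has pitched about 11.5° on the near rail edge. Its sprung tip, at crop (305,100), faces the cup at (303,47), about 2.5 mm low and within 0.5 mm sideways. I'll raise it 2.5 mm and advance into the cup.

Call:
{"name": "apply_moves", "arguments": {
  "commands": [
    [20,0,0,0.04,0],
    [20,0.05,-0.01,0,0],
    [20,0.05,-0.01,0,0],
    [20,0.04,-0.01,0,0],
    [20,0.03,-0.01,0,0],
    [20,0.03,-0.01,0,0],
    [20,0.03,0,0,0],
    [20,0,0,0,0]
  ],
  "newtons": 20
}}

```text
clock: 11.7
position: [0.5027, -0.2177, 0.0623]
ee_rot: [3.121, -0.356, 0.0]
force: [0.7, 0.1, -2.9]
width: 0.377
gripper_force: 20.0
```

```bash
cat > tube.py <<'E'
from chk import *
def tube(f):
    main(0); im,d,c=snap("wrist",f)
    b=lambda P:np.c_[(P[:,:2]-O)@X*1000,(P[:,:2]-O)@Y*1000,P[:,2]*1000]
    # tube top ridge fit
    B=b(atd(c,[(u,v) for v in range(60,262,2) for u in range(306,319,2)],d))
    k=(B[:,2]>66)&(abs(B[:,1]+5)<6); B=B[k]; 
    t=B[(B[:,0]<40)]; p=np.polyfit(t[:,0],t[:,2],1); print("pitch",np.degrees(np.arctan(-p[0])),"ridge z at x=20:",np.polyval(p,20),"axis z at x=80",np.polyval(p,80)-17.5*np.hypot(1,p[0]), "y",t[:,1].mean(),"n",len(t))
    e=[v for v in range(40,200) if b(atd(c,[(312,v)],d))[0,2]>0]
    dz=d[40:220,312]; j=np.argmin(np.diff(dz[5:]))+45; print("biggest depth drop at v",j,b(atd(c,[(312,j+2),(312,j-2)],d)))
if __name__=="__main__":
    import sys; tube(sys.argv[1])
E
python3 tube.py w6
```

```text
t 11.7 TCP [ 0.5027 -0.2177  0.0623] axis deg -13.016016236962798 bay xy mm -8.220848431908637 -5.227284685021189 gz 81.13490134404812 F bay 0.649919358530077 0.22271689190791727 -2.9264450669835465 grip 19.999581277370453
pitch 11.010891103542395 ridge z at x=20: 91.64029662499644 axis z at x=80 62.13744035772045 y -5.107072283527809 n 223
biggest depth drop at v 120 [[68.2685 -4.9155 69.0207]
 [69.8039 -4.9104 69.134 ]]
```

Call:
{"name": "apply_moves", "arguments": {
  "commands": [
    [20,0,0,-0.02,0],
    [20,0.03,-0.01,0,0],
    [20,0.03,0,0,0],
    [20,0.03,-0.01,0,0],
    [20,0.02,-0.01,0,0],
    [20,0,0,0,0]
  ]
}}

```text
clock: 12.5
position: [0.5085, -0.2193, 0.0609]
ee_rot: [-3.121, 0.356, 0.002]
force: [-4.8, 1.6, -3.1]
width: 0.376
gripper_force: 20.0
```

```bash
python3 tube.py w7
```

```text
t 12.5 TCP [ 0.5085 -0.2193  0.0609] axis deg -13.017201980707398 bay xy mm -2.223632199491272 -5.4734446135398365 gz 79.65611411667703 F bay -5.078696991623756 0.42978141146878973 -3.066563303343865 grip 19.999729692935944
pitch 12.46309334854469 ridge z at x=20: 91.53735144937268 axis z at x=80 60.3538781252779 y -5.370200829263846 n 167
biggest depth drop at v 54 [[ 97.691   -5.0939  71.9136]
 [112.507   -4.9211  15.8218]]
```

Call:
{"name": "apply_moves", "arguments": {
  "commands": [
    [20,0.03,0,0,0],
    [20,0.03,-0.01,0,0],
    [20,0.02,0,0,0],
    [20,0.02,-0.01,0,0],
    [20,0,0,0,0]
  ]
}}

```text
clock: 13.18
position: [0.5136, -0.2205, 0.0605]
ee_rot: [-3.121, 0.356, 0.005]
force: [-6.8, 1.0, -2.8]
width: 0.377
gripper_force: 20.0
```

```bash
python3 tube.py w8
```

```text
t 13.175 TCP [ 0.5136 -0.2205  0.0605] axis deg -13.030130247767943 bay xy mm 3.013557589948828 -5.428446609869965 gz 79.34115738805922 F bay -6.879662357597634 -0.5640908156968678 -2.8014961834246863 grip 19.999172687530518
pitch 10.05686775593071 ridge z at x=20: 91.46781716168397 axis z at x=80 63.05369931501227 y -5.293775314906539 n 117
biggest depth drop at v 72 [[96.3911 -5.0946 73.0036]
 [98.1666 -5.0849 71.03  ]]
```

```bash
python3 - <<'E'
from chk import *
b=lambda P:np.c_[(P[:,:2]-O)@X*1000,(P[:,:2]-O)@Y*1000,P[:,2]*1000]
for f in("w5","w6","w7","w8"):
    im,d,c=load("wrist",f); z=np.load(f"pics/{f}.npz"); t=(z["p"][:2]-O)@X*1000
    B=b(atd(c,[(312,v) for v in range(60,230)],d)); dz=np.diff(B[:,2])
    js=[j for j in range(len(dz)) if 8<dz[j]<16]
    print(f,"TCP",t,[(j+60,B[j].round(1),B[j+1].round(1), (B[j+1,0]-t).round(1)) for j in js][:3])
E
```

```text
w5 TCP -22.623966962747872 [(136, array([48.3, -5.2, 68.5]), array([47.6, -5.3, 79.2]), np.float64(70.2))]
w6 TCP -8.220848431908637 [(136, array([62.7, -4.9, 70.9]), array([62. , -5. , 81.9]), np.float64(70.2))]
w7 TCP -2.223632199491272 [(136, array([68.8, -5.2, 69. ]), array([68. , -5.2, 80.8]), np.float64(70.2))]
w8 TCP 3.013557589948828 [(136, array([74. , -5.2, 68.4]), array([73.3, -5.2, 78.8]), np.float64(70.3))]
```

Call:
{"name": "apply_moves", "arguments": {
  "commands": [
    [20,0.02,0,0,0],
    [20,0.015,-0.005,0,0],
    [20,0,0,0,0],
    [20,0,0,-0.03,0],
    [20,0,0,-0.03,0],
    [20,0,0,-0.03,0],
    [20,0,0,-0.03,0],
    [20,0,0,0,0]
  ]
}}

```text
clock: 14.22
position: [0.5157, -0.2208, 0.0535]
ee_rot: [-3.121, 0.357, 0.005]
force: [-7.3, 2.4, -0.6]
width: 0.375
gripper_force: 20.0
```

```bash
python3 tube.py w9
```

```text
t 14.225 TCP [ 0.5157 -0.2208  0.0535] axis deg -13.032903833596833 bay xy mm 5.129687359206464 -5.288465181435814 gz 72.26497140876764 F bay -7.620937973777409 0.6413442790851854 -0.6463973488460037 grip 20.000081062316895
pitch 5.7912273566328905 ridge z at x=20: 85.64956235511961 axis z at x=80 61.97449071677886 y -5.176425902151683 n 90
biggest depth drop at v 214 [[46.8493 -5.1507 81.5191]
 [48.6386 -5.1482 83.0789]]
```

Call:
{"name": "apply_moves", "arguments": {
  "commands": [
    [20,0,0,-0.03,0],
    [20,0,0,-0.03,0],
    [20,0,0,-0.03,0],
    [20,0,0,0,0]
  ]
}}

```text
clock: 14.78
position: [0.5156, -0.2208, 0.048]
ee_rot: [-3.121, 0.356, 0.005]
force: [-7.6, 0.4, -0.5]
width: 0.375
gripper_force: 20.0
```

```bash
python3 tube.py w10
```

```text
t 14.775 TCP [ 0.5156 -0.2208  0.048 ] axis deg -13.030421164451013 bay xy mm 5.047508121500616 -5.253781191671117 gz 66.80278580375953 F bay -7.495665840477065 -1.3250441788457783 -0.5016097090236701 grip 20.000005066394806
pitch 3.9009997389972284 ridge z at x=20: 81.70923739691582 axis z at x=80 60.07715591302775 y -5.159867211505716 n 85
biggest depth drop at v 68 [[ 97.5854  -4.9453  71.8679]
 [109.8771  -4.7982  18.1348]]
```

Call:
{"name": "apply_moves", "arguments": {
  "commands": [
    [20,0,0,-0.03,0],
    [20,0,0,-0.03,0],
    [20,0,0,-0.03,0],
    [20,0,0,-0.02,0],
    [20,0,0,0,0]
  ]
}}

```text
clock: 15.45
position: [0.5155, -0.2207, 0.0413]
ee_rot: [-3.121, 0.357, 0.005]
force: [-7.9, 1.6, -1.3]
width: 0.373
gripper_force: 20.0
```

```bash
python3 tube.py w11; python3 - <<'E'
from chk import *
i,d,c=snap("side","s11"); j,d2,c2=snap("scene","g11")
f=lambda im,u,v,w,h:cv2.resize(im[v:v+h,u:u+w],(400,300),interpolation=cv2.INTER_CUBIC)
cv2.imwrite("pics/m11.png",np.hstack([f(i,300,170,100,75),f(j,220,180,100,75)])[:,:,::-1])
E
```

```text
t 15.45 TCP [ 0.5155 -0.2207  0.0413] axis deg -13.033211166553542 bay xy mm 4.955503412957313 -5.254488898659441 gz 60.13351578095023 F bay -8.057673257262202 -0.2701559737351949 -1.2830579237507729 grip 19.999954998493195
pitch 0.601083807360616 ridge z at x=20: 76.48767979917454 axis z at x=80 58.35724015602002 y -5.149556458634131 n 79
biggest depth drop at v 82 [[91.8542 -4.9831 72.1827]
 [93.1457 -4.9784 71.8229]]
```

View pics/m11.png

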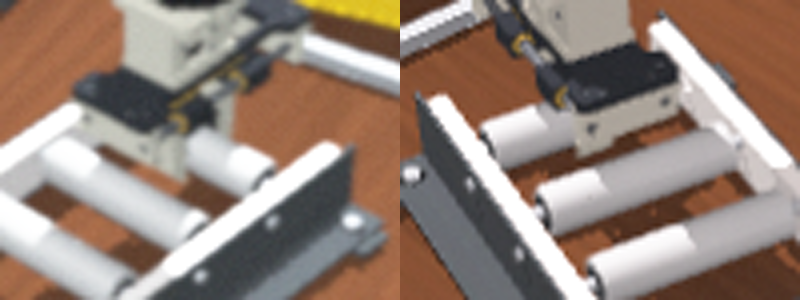

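The roller looks level between the rails, with its fixed end inside the near rail at left crop (265,175) and right crop (485,150). Now I'll ease it out into the near cup.

Call:
{"name": "apply_moves", "arguments": {
  "commands": [
    [20,-0.03,0.01,0,0],
    [20,-0.03,0.005,0,0],
    [20,-0.03,0.01,0,0],
    [20,-0.02,0.005,0,0],
    [20,0,0,0,0]
  ]
}}

```text
clock: 16.23
position: [0.5096, -0.2192, 0.0417]
ee_rot: [-3.121, 0.357, 0.003]
force: [-6.1, 1.3, -1.6]
width: 0.374
gripper_force: 20.0
```

```bash
python3 tube.py w12
```

```text
t 16.225 TCP [ 0.5096 -0.2192  0.0417] axis deg -13.039068928279903 bay xy mm -1.159002677616562 -5.092385760388587 gz 60.49860226690676 F bay -6.22185482812172 -0.1512084085087042 -1.6105797186010076 grip 20.002581775188446
pitch -0.7753377394258056 ridge z at x=20: 76.53759762741947 axis z at x=80 59.84797654830729 y -4.995271586756718 n 140
biggest depth drop at v 55 [[94.0297 -4.8    71.987 ]
 [94.9875 -4.799  72.9826]]
```

Call:
{"name": "apply_moves", "arguments": {
  "commands": [
    [20,-0.02,0.005,0,0],
    [20,-0.02,0.005,0,0],
    [20,-0.02,0.005,0,0],
    [20,0,0,0,0]
  ]
}}

```text
clock: 16.77
position: [0.5066, -0.2185, 0.0419]
ee_rot: [3.121, -0.357, -0.001]
force: [-5.0, 0.4, -2.1]
width: 0.375
gripper_force: 20.0
```

```bash
python3 chk.py
```

```text
t 16.775 TCP [ 0.5066 -0.2185  0.0419] axis deg -13.043423296736364 bay xy mm -4.215483115988907 -5.069884050141244 gz 60.676863969880976 F bay -4.999640706396481 -0.7945493258896766 -2.0601381004660997 grip 20.00441014766693
```

Call:
{"name": "apply_moves", "arguments": {
  "commands": [
    [20,-0.01,0,0,0],
    [20,-0.01,0.005,0,0],
    [20,0,0,0,0]
  ]
}}

```text
clock: 17.15
position: [0.5059, -0.2182, 0.042]
ee_rot: [3.121, -0.356, 0.0]
force: [-4.6, -0.9, -2.2]
width: 0.377
gripper_force: 20.0
```

```bash
python3 chk.py
```

```text
t 17.15 TCP [ 0.5059 -0.2182  0.042 ] axis deg -13.032322367544992 bay xy mm -5.014252780557803 -4.994710844407908 gz 60.76966785778222 F bay -4.320658650883637 -1.901631165497788 -2.2298494849238923 grip 20.007460713386536
```

Call:
{"name": "apply_moves", "arguments": {
  "commands": [
    [20,-0.01,0,0,0],
    [20,-0.01,0.005,0,0],
    [20,0,0,0,0]
  ]
}}

```text
clock: 17.52
position: [0.5057, -0.2182, 0.0421]
ee_rot: [3.121, -0.356, 0.003]
force: [2.2, -2.6, -7.4]
width: 0.373
gripper_force: 20.0
```

```bash
python3 chk.py
```

```text
t 17.525 TCP [ 0.5057 -0.2182  0.0421] axis deg -13.02352082802733 bay xy mm -5.206431424185186 -4.982244473448448 gz 60.91528206203876 F bay 2.773752043939007 -2.0296356247813323 -7.359171402671334 grip 20.007563531398773
```

Call:
{"name": "apply_moves", "arguments": {
  "commands": [
    [20,0.005,0,-0.015,0],
    [20,0,0,-0.015,0],
    [20,0,0,0,0]
  ],
  "newtons": 8
}}

```text
clock: 17.9
position: [0.5057, -0.2178, 0.0406]
ee_rot: [3.121, -0.356, 0.002]
force: [1.8, -1.3, 2.8]
width: 0.377
gripper_force: 8.0
```

```bash
python3 tube.py w13
```

```text
t 17.9 TCP [ 0.5057 -0.2178  0.0406] axis deg -13.007791208411362 bay xy mm -5.259148099553189 -4.649484183982681 gz 59.39049619381634 F bay 2.0606057766908217 -0.8305506590782646 2.7663432425862395 grip 7.999018728733063
pitch -0.4604346210112202 ridge z at x=20: 75.35696643287464 axis z at x=80 58.33857773937679 y -4.535458286698174 n 181
biggest depth drop at v 141 [[62.5005 -4.4126 74.7344]
 [64.1329 -4.3827 62.8301]]
```

Call:
{"name": "apply_moves", "arguments": {
  "commands": [
    [45,0,0,0,0],
    [50,0,0,0,0],
    [58,0,0,0,0],
    [58,0,0,0,0],
    [58,0,0,0,0]
  ]
}}

```text
clock: 18.58
position: [0.5049, -0.2177, 0.0401]
ee_rot: [-3.121, 0.356, 0.0]
force: [0.3, -0.2, 0.1]
width: 0.58
gripper_force: 0.0
```

Call:
{"name": "apply_moves", "arguments": {
  "commands": [
    [58,0,0,0.2,0],
    [58,0,0,0.4,0],
    [58,0,0,0.5,0],
    [58,-0.2,0.05,0.5,0],
    [58,-0.4,0.1,0.4,0],
    [58,-0.4,0.1,0.4,0],
    [58,0,0,0,0],
    [58,0,0,0,0]
  ]
}}

```text
clock: 19.58
position: [0.4454, -0.2029, 0.1844]
ee_rot: [3.121, -0.356, 0.002]
force: [-0.4, 0.4, -0.1]
width: 0.584
gripper_force: 0.0
```

```bash
python3 tube.py w14; python3 - <<'E'
from chk import *
i,d,c=snap("side","s14"); j,d2,c2=snap("scene","g14"); k=load("wrist","w14")[0]
f=lambda im,u,v,w,h:cv2.resize(im[v:v+h,u:u+w],(400,300),interpolation=cv2.INTER_CUBIC)
cv2.imwrite("pics/m14.png",np.vstack([np.hstack([f(i,300,165,112,84),f(j,210,175,112,84)]),np.hstack([f(k,160,0,360,270),f(i,200,150,240,180)])])[:,:,::-1])
E
```

```text
t 19.575 TCP [ 0.4454 -0.2029  0.1844] axis deg -13.022157839936796 bay xy mm -67.34964548380745 -3.9182507664555977 gz 203.2197643732548 F bay -0.453528076296119 0.3343949768056997 -0.07780465674164942 grip 0.0
pitch -0.7223772604352996 ridge z at x=20: 76.3058482813271 axis z at x=80 59.560969088337984 y -3.7729929765673726 n 558
biggest depth drop at v 64 [[54.424  -3.245  74.684 ]
 [57.1068 -3.2349 74.025 ]]
```

View pics/m14.png

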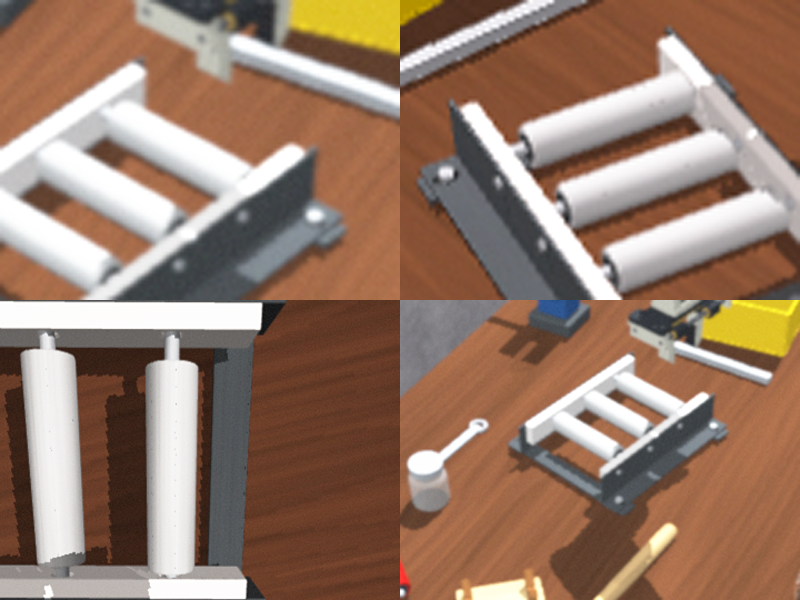

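```bash
python3 - <<'E'
from chk import *
im,d,c=load("wrist","w14")
uu,vv=np.meshgrid(np.arange(140,400),np.arange(0,262));uv=np.c_[uu.ravel(),vv.ravel()];P=atd(c,uv,d)
x=(P[:,:2]-O)@X*1000;y=(P[:,:2]-O)@Y*1000;z=P[:,2]*1000
for yc in(-5,75):
    m=(abs(y-yc)<3)&(z>70)&(abs(x)<62); p=np.polyfit(x[m],z[m],1); print(yc,m.sum(),p)
    m=(abs(y-yc)<25)&(z>66)&(abs(x)<75); 
    for s in range(-75,75,15):
        k=m&(x>s)&(x<s+15); print(s,k.sum(),round(float(np.median(y[k])),1) if k.any() else None,round(float(np.percentile(z[k],90)),1) if k.any() else None)
    t=m&(z>70)&(abs(y-yc)<8); print("tube extent",x[t].min(),x[t].max())
E
```

```text
-5 1675 [ -0.1282 117.283 ]
-75 716 -4.5 76.3
-60 754 -4.4 76.2
-45 773 -5.0 76.3
-30 820 -4.6 76.0
-15 1087 -3.9 342.5
0 893 -4.9 76.0
15 919 -4.8 75.9
30 959 -4.7 75.9
45 1012 -4.6 75.7
60 125 -5.3 75.6
tube extent -74.96210590288777 62.38563418859077
75 1473 [-0.0002 77.2057]
-75 521 72.8 77.5
-60 781 73.0 77.5
-45 801 72.7 77.5
-30 847 73.1 77.6
-15 888 72.7 77.6
0 915 73.2 77.6
15 960 73.0 77.5
30 1000 72.9 77.5
45 1050 72.8 77.6
60 532 73.0 77.5
tube extent -70.83127966583297 67.76598323422326
```

The roller is level with its top at about 76 mm, 2 mm low as described. The tube spans x from -76 to +62 mm, which puts the fixed tip on the near cup's floor. The gripper is clear.

```bash
python3 -c "
from cell import arm; print(arm.sign_off())"
```

```text
the job is handed in; nothing more can be done
None
```

The loose roller is fitted in the empty place: it sits home in both cups, sprung end in the far rail, with at most about 8 N read along its axis at the checks. I let go, moved the gripper clear and handed the job in at about 20 s on the clock.

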